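# Refit the bench ventilator: change round its three inserts

## Task

The ventilator's three inserts are in each other's places. Turn the ventilator's swing tab fully aside, then change them round so that the pleated filter lies in the ventilator's frame, the guard with the rings in the tray with the loop handle, and the plain blanking plate in the tray with the high back, each lying flat in its pocket; a pocket takes only one, so use the rubber mat as the free spot. Finally turn the tab back over the filter, and leave the oil bottle standing where it is.

Things in the scene. Friction and masses are not known exactly. Their poses are not given: they have to be found in the camera images.
- blank_mid (a point): Blanking plate: smooth plain aluminium plate. Plate 100 (x) by 76 (y) by 8 mm, like the others, with a black upright grip bar on its middle, 44 long (along x), 14 thick (along y), rising 34 above the plate; 42 tall in all; same after a half turn. Point: its centre, 21 above its underside, z up. 160 g. At the start it is in the ventilator's frame, under the tab.
- guard_mid (a point): Guard: aluminium plate with dark concentric rings 72 across round the grip bar. Plate 100 (x) by 76 (y) by 8 mm, like the others, with a black upright grip bar on its middle, 44 long (along x), 14 thick (along y), rising 34 above the plate; 42 tall in all; same after a half turn. Point: its centre, 21 above its underside, z up. 150 g. At the start it is in the tray with the high back.
- filter_mid (a point): Filter: cardboard-framed plate with nine white pleats (3 high, along y) on its top. Plate 100 (x) by 76 (y) by 8 mm, like the others, with a black upright grip bar on its middle, 44 long (along x), 14 thick (along y), rising 34 above the plate; 42 tall in all; same after a half turn. Point: its centre, 21 above its underside, z up. 120 g. At the start it is in the tray with the loop handle.
- fan_seat (a point): Ventilator, fixed: grey box 184 by 124, 52 high, with a frame on its top that makes a pocket open above, 114 (x) by 90 (y) mm inside, walls 6 thick, 12 high (7 play round an insert). Point: middle of the pocket floor; x along the pocket, away from the robot. The floor is 52 above the bench, the frame's top 64. The swing tab's pivot stands at x = +70, y = 0 from this point.
- backtray_seat (a point): Tray with the high back, fixed: grey steel tray, a pocket open above, 114 (x) by 90 (y) mm inside, walls 6 thick, 12 high (7 play round an insert). Point: middle of the pocket floor; x along the pocket, away from the robot. The floor is 6 above the bench. A back board 4 thick rises to 45 above the bench along its far side, at x = +67.
- looptray_seat (a point): Tray with the loop handle, fixed: grey steel tray, a pocket open above, 114 (x) by 90 (y) mm inside, walls 6 thick, 12 high (7 play round an insert). Point: middle of the pocket floor; x along the pocket, away from the robot. The floor is 6 above the bench. A horizontal rod loop, 10 thick and 70 wide, sticks out 35 from its near side (-x), its top 14 above the bench.
- mat_top (a point): Free spot: black rubber mat, 140 (x) by 110 (y) mm, 3 thick, fixed and empty. The point is the middle of its top.
- tab (a joint): Swing tab of the ventilator: level steel bar 70 by 14 by 5 mm on an upright pivot, underside 13.5 above the pocket floor. At 0 its inner end reaches over the insert (to x = +34 from fan_seat), its outer end points to +x. Grows counter-clockwise from above (outer end towards the ventilator's +y) to a stop at 1.6 rad, clear of the insert. Starts at 0 to 0.2; light friction, stays where left.
- tab_pin (a point): Black round upright pin on the outer end of the swing tab, 12 mm in diameter, 34 tall, 30 from the pivot's axis; at angle q it stands from the pivot at 30 (cos q, sin q) in the ventilator's x, y. The point is half-way up the pin, on its axis, 35.5 above fan_seat. Pinch or push it to turn the tab.
- oilbottle: Bystander: blue oil bottle with a white cap, 50 mm in diameter, 120 tall, standing upright at one side of the work. The point is the centre of its underside.
There are look-alikes about, which are no part of the job. Leave any blue look-alike of the part that bears looptray_seat alone. Leave any green look-alike of the part that bears guard_mid alone.

How it is judged:
On the way, in this order (a step that is already met when the one before it is completed fails the run):
1. the tab is turned fully aside while the blanking plate still lies in the ventilator's frame (value of joint tab above 1.25 rad and horizontal distance between blank_mid and fan_seat below 0.012 m and z of blank_mid in the frame of fan_seat between 0.017 and 0.025 m and angle between blank_mid's own z axis and vertical below 0.1 rad and angle between the x axis of blank_mid and the x axis of fan_seat, either way round below 0.25 rad), for 0.1 s.
2. the blanking plate is out of the ventilator's frame (horizontal distance between blank_mid and fan_seat above 0.08 m), for 0.1 s.
At the end, for the whole second after the job is handed in: Filter in the ventilator, guard in the loop-handled tray, blanking plate in the high-backed tray: each within 12 mm of the pocket's middle, 4 mm of seated height, 0.1 rad of flat, its long way within 0.25 rad of the pocket's (either way round); tab below 0.35 rad, over the filter (horizontal distance between filter_mid and fan_seat below 0.012 m and z of filter_mid in the frame of fan_seat between 0.017 and 0.025 m and angle between each of filter_mid, guard_mid, blank_mid's own z axis and vertical below 0.1 rad and angle between the x axis of filter_mid and the x axis of fan_seat, either way round below 0.25 rad and horizontal distance between guard_mid and looptray_seat below 0.012 m and z of guard_mid in the frame of looptray_seat between 0.017 and 0.025 m and angle between the x axis of guard_mid and the x axis of looptray_seat, either way round below 0.25 rad and horizontal distance between blank_mid and backtray_seat below 0.012 m and z of blank_mid in the frame of backtray_seat between 0.017 and 0.025 m and angle between the x axis of blank_mid and the x axis of backtray_seat, either way round below 0.25 rad and value of joint tab below 0.35 rad); the robot touches nothing.
It fails at once if the oil bottle is shifted by more than 40 mm or knocked over (distance of oilbottle from where it was at the start of the episode above 0.04 m or angle between oilbottle's own z axis and vertical above 0.4 rad).
It also fails if it takes over 144 s, if anything falls off the work surface, if the arm or the gripper's body presses on something with over 40 N, if the wrist force passes 120 N, or if a joint passes its speed limit or range.

## Robot

A 6-joint arm with a two-finger parallel gripper is mounted at the origin on the work surface. World frame = base frame: x ahead of the robot, y to its left, z up, the work surface at z = 0. Lengths are in m, angles in rad, forces in N, time in s.
With the tool pointing down it reaches from about 0.325 to 1 m from the base axis. Payload 5.1 kg.
Tool frame: the origin (TCP) lies between the finger pads; the fingertips stand 11 mm ahead of it and the grasp point (between the pads) lies 8 mm behind it; z points along the fingers, y is the line along which they close (so a half turn about z gives the same grasp; the last joint's range is limited). The gripper opens to 85 mm and grips with 20 to 120 N. Pads are 22 mm wide; open, the fingers measure 114 mm over their backs; the gripper's body (76 mm by 85 mm) begins 54 mm behind the grasp point. The pads swing forward as they close: fully open they stand 13 mm farther back than shut.
Start: joints at [1.247, 0.124, 1.65, -0, 1.367, -0.083], TCP at [0.155, 0.631, 0.242] pointing down, gripper open.
Joint ranges: [-2.61, 2.61], [-1.02, 2.33], [0.03, 2.71], [-1.35, 4.49], [0.32, 2.68], [-2.91, 2.91]. Speed limits (rad/s): [2.57, 2.57, 3.14, 3.14, 3.14, 3.14].

## Interface

Orientations are given as a unit quaternion [w, x, y, z].
In Python, from station import bot gives the robot as it stands.
- The arm moves only by the tool send_rows, never from a script. Its argument "motion" is a list of rows, each an object with "linear": the shift along the tool's x, y, z in mm, a list of three; "twist": the turn about the tool's z in degrees. In form: [{"linear": [x, y, z], "twist": twist}, ...]. A call has 1 to 8 rows; each row is the pose to reach, as a shift and turn from the pose commanded when the call began, along the tool's axes at that moment; what a row does not reach only later rows make up. A row lasts 1/8 s, in which the tool goes at most 62.5 mm and 10.7 degrees, less where a joint would pass 70% of its speed; a pose out of reach is approached as far as the arm can. A call with a gripper value outside its range is refused whole. "gripper" is the closure, from -1 (fully open) to 1 (shut), so that 0 is half open, set as the call begins (left out, the last holds). The fingers move at their own pace and stop on an object; "newtons" is the grip in N (left out, the last holds). Time passes only in rows, so rows that repeat a pose let the fingers close. It gives the time, the measured TCP pose, the force, the opening and the grip force at its end, in the units of the state.
- bot.sense(): the state, without advancing time (a new reading comes with each control period).
- bot.grab_frame(name): name is "scene" or "top" or "wrist"; returns the picture (400x640x3 uint8, blue, green, red); there is no depth.
- bot.camera_info(name): a dict with "fov_y" (degrees; the focal length in pixels is half the picture's height over the tangent of half this angle, whatever the lens; pixels are square), "cx", "cy" (the principal point, pixels), "rvec" (rotation vector, rad) and "tvec" (3), from world to camera coordinates, as OpenCV has them; the wrist camera has in their place "hand_eye" (4x4, takes a point from camera to tool coordinates, whose origin is the TCP and whose axes are the flange's). Camera axes: x right, y down, z forward; pixel columns grow to the right and rows downward; lengths in m; the calibration is good to about 2 mm. A picture is of the moment at which its call begins: read the wrist's pose just before it. camera_info takes no time and is no camera call.
- bot.close_job(): hands the job in; it is judged then, once.
The state is a dict: "time_s": time; "joint_positions": joint angles; "joint_vel": joint speeds; "tau": joint torques, N m; "eef_pos": TCP position; "ee_rot": TCP orientation; "wrist_force": force on the tool from outside, world axes, zero at the start; "ft_torque": the same for the moment, N m; "grip_width": finger opening in m; "finger_force": force on a finger pad.
Only numpy, scipy, OpenCV 4.12 (cv2) and the standard library are available. Lean on these libraries where they do the work, as an engineer would, in place of code of your own. Each camera call takes 0.05 s, during which the arm holds its last target. There are 200 camera calls.

## Working session

There is one attempt and no reset: what is moved stays moved. The work goes in short steps, Python scripts to look and compute and a tool call to move; the robot and the scene stay as the last step left them, time stands still between calls to the robot, and variables do not carry over. Pictures are saved under pics/ and viewed, at most 14 in all, crops included, and the job is handed in when it is done.

Besides the shell and the picture viewer there is one more tool, called after ">>>" by a JSON object that holds its "method" and its "body". send_rows: Moves the arm, as the interface text tells. Its arguments: {"type":"object","properties":{"motion":{"type":"array"},"gripper":{"type":"number"},"newtons":{"type":"number"}},"required":["motion"]}

```bash
mkdir -p pics; cat > h.py <<'E'
import numpy as np, cv2
from scipy.spatial.transform import Rotation as R
from station import bot
def cam(name):
    i=bot.camera_info(name); f=200/np.tan(np.radians(i['fov_y'])/2)
    if 'hand_eye' in i:
        s=bot.sense(); q=s['ee_rot']; T=np.eye(4); T[:3,:3]=R.from_quat([q[1],q[2],q[3],q[0]]).as_matrix(); T[:3,3]=s['eef_pos']
        T=T@np.array(i['hand_eye']); return f,i['cx'],i['cy'],T[:3,:3],T[:3,3]
    M=cv2.Rodrigues(np.array(i['rvec'],float))[0]; t=np.array(i['tvec'],float).ravel()
    return f,i['cx'],i['cy'],M.T,-M.T@t
def ray(c,u,v,z):
    f,cx,cy,M,o=c; d=M@np.array([(u-cx)/f,(v-cy)/f,1]); return o+d*(z-o[2])/d[2]
def proj(c,p):
    f,cx,cy,M,o=c; q=M.T@(np.array(p)-o); return q[0]/q[2]*f+cx,q[1]/q[2]*f+cy
E
python3 - <<'E'
from h import *
print(bot.sense())
for n in('top','scene','wrist'):
    print(n,bot.camera_info(n)); cv2.imwrite(f'pics/{n}0.png',bot.grab_frame(n))
E
```

```text
{'time_s': 0.0, 'joint_positions': array([ 1.24738527e+00,  1.24520458e-01,  1.65168965e+00,  1.81991852e-05,
        1.36747939e+00, -8.26179328e-02]), 'joint_vel': array([-7.80410619e-04, -1.92028011e-03, -6.50595620e-04, -4.49960326e-04,
       -1.26228661e-03,  2.13568039e-05]), 'tau': array([-3.70965518e-05, -4.23633456e+01, -3.65441859e+01, -9.96083668e-05,
        7.22924786e-03,  9.08624600e-06]), 'eef_pos': array([0.15485464, 0.63067826, 0.2410338 ]), 'ee_rot': array([-2.20112585e-04,  1.20107678e-01,  9.92760317e-01, -1.02509202e-03]), 'wrist_force': array([-0.3532911 ,  0.08142602,  0.47333663]), 'ft_torque': array([0.05206745, 0.05084486, 0.00304127]), 'finger_force': 0.0, 'grip_width': 0.08539068853887982}
top {'fov_y': 50.2697493665506, 'cx': 314.98908565987773, 'cy': 192.77008120754456, 'rvec': array([ 2.19045453, -2.15187735,  0.11203323]), 'tvec': array([-0.0179926 ,  0.51354907,  1.30600201])}
scene {'fov_y': 52.93051701963975, 'cx': 320.73617847255935, 'cy': 201.07104800475625, 'rvec': array([ 1.31110924,  2.43228685, -0.77792829]), 'tvec': array([ 0.27053125, -0.29382298,  1.51711556])}
wrist {'fov_y': 69.97990436604533, 'cx': 317.48383876497576, 'cy': 206.28414516865047, 'hand_eye': array([[-1.13385060e-03, -9.59160066e-01, -2.82861596e-01,
         7.19646386e-02],
       [ 9.99999292e-01, -9.85158405e-04, -6.67906851e-04,
         2.38882615e-05],
       [ 3.61966101e-04, -2.82862153e-01,  9.59160504e-01,
        -1.33139040e-01],
       [ 0.00000000e+00,  0.00000000e+00,  0.00000000e+00,
         1.00000000e+00]])}
```

View pics/top0.png

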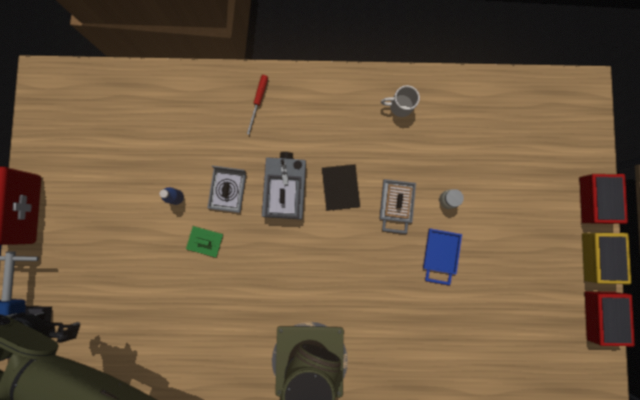

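View pics/scene0.png

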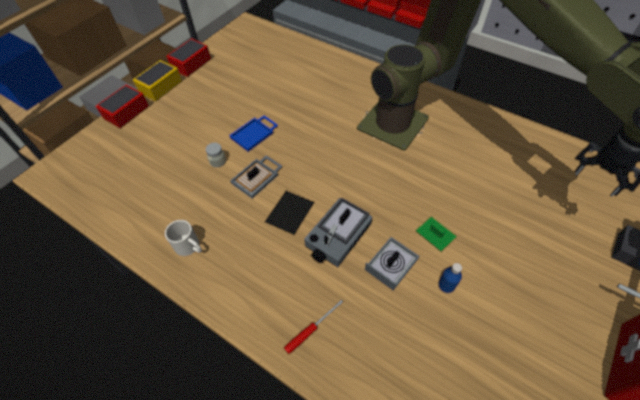

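The top view shows the high-back tray with the guard near (227,190), the ventilator near (284,190) with its tab at (285,170), and the mat at (341,187). The loop tray with the filter is at (397,202) and the bottle at (172,195). The blue tray and green guard are decoys.

```bash
python3 - <<'E'
from h import *
c=cam('top'); print(c[4])
for n,u,v,z in (('guardbar',226,189,.04),('blankbar',282,198,.085),('filtbar',399,202,.04),('mat',341,187,.003),('bottle',172,195,.06),('pin?',285,158,.08)):
    print(n,ray(c,u,v,z).round(3))
im=cv2.imread('pics/top0.png'); print(proj(c,[0,0,0]),proj(c,[.5,0,0]))
cv2.imwrite('pics/crop.png',cv2.resize(im[140:260,150:430],None,fx=2.8,fy=2.8,interpolation=cv2.INTER_CUBIC))
E
```

```text
[ 0.38038899 -0.00632899  1.35091147]
guardbar [0.519 0.266 0.04 ]
blankbar [0.49  0.089 0.085]
filtbar [ 0.488 -0.269  0.04 ]
mat [ 0.536 -0.091  0.003]
bottle [0.496 0.425 0.06 ]
pin? [0.612 0.084 0.08 ]
(np.float64(309.11630704423516), np.float64(360.39233635348404)) (np.float64(312.09654139395457), np.float64(197.84401106368364))
```

View pics/crop.png

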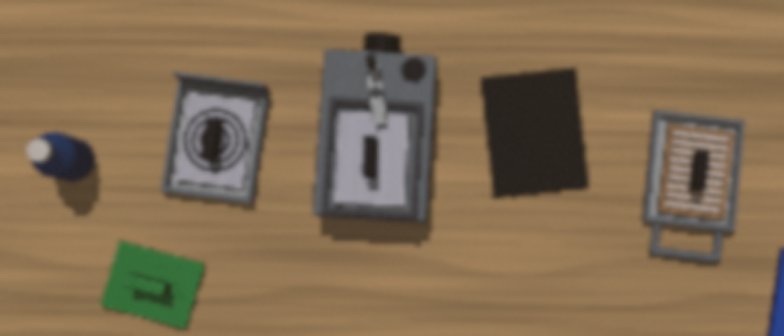

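>>> {"method": "send_rows", "body": {"motion": [{"linear": [-50,-48,-7],"twist": -2},{"linear": [-100,-96,-14],"twist": -4},{"linear": [-150,-144,-21],"twist": -6},{"linear": [-200,-192,-28],"twist": -8},{"linear": [-250,-240,-35],"twist": -10},{"linear": [-300,-288,-42],"twist": -12},{"linear": [-330,-320,-50],"twist": -13.8},{"linear": [-330,-320,-50],"twist": -13.8}]}}

```text
time_s: 1.15
eef_pos: [0.4004, 0.2393, 0.2928]
ee_rot: [0.0, 0.002, 1.0, -0.0]
wrist_force: [0.2, -0.2, 0.0]
grip_width: 0.0855
finger_force: 0.0
```

>>> {"method": "send_rows", "body": {"motion": [{"linear": [-30,-50,0],"twist": 0},{"linear": [-60,-100,0],"twist": 0},{"linear": [-90,-149,0],"twist": 0},{"linear": [-90,-149,0],"twist": 0},{"linear": [-90,-149,0],"twist": 0}]}}

```text
time_s: 1.78
eef_pos: [0.489, 0.0927, 0.2919]
ee_rot: [-0.0, 0.0, 1.0, 0.0]
wrist_force: [0.2, -0.1, -0.4]
grip_width: 0.0854
finger_force: 0.0
```

```bash
python3 - <<'E'
from h import *
s=bot.sense();print(s['eef_pos'],s['ee_rot'])
im=bot.grab_frame('wrist');cv2.imwrite('pics/w1.png',im)
c=cam('wrist');print(c[4])
cv2.imwrite('pics/w1b.png',cv2.resize(im,(800,500),interpolation=cv2.INTER_CUBIC))
E
```

```text
[0.48897095 0.09271433 0.2919184 ] [-4.76146040e-04  3.34673826e-04  9.99999817e-01  1.66088306e-04]
[0.41691899 0.09325547 0.42523015]
```

View pics/w1b.png

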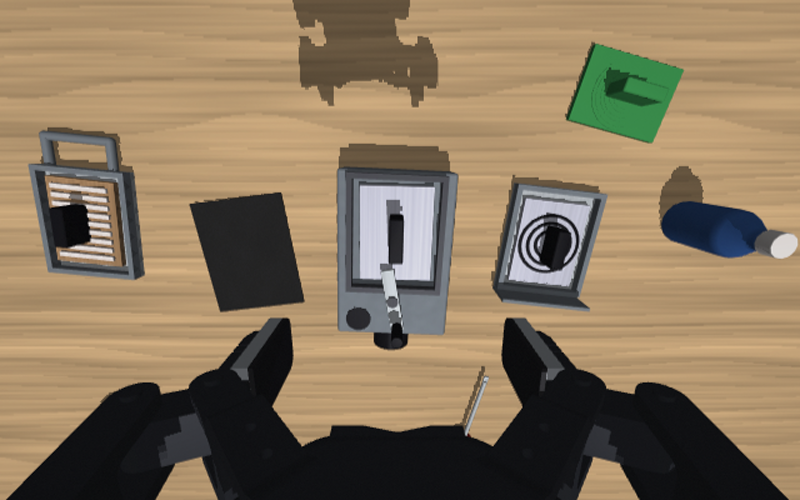

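The wrist view shows everything. The fan is at about (395,235), with the tab pin near (396,335) and the tab's inner end at (387,268). The loop tray is at (88,222), the mat at (247,252) and the high-back tray at (550,243). I'll zoom in on the corners.

```bash
python3 - <<'E'
from h import *
im=cv2.imread('pics/w1.png')
# crops x0,y0 ; 133 wide x 150 high at 3x -> 2 rows
def cr(x0,y0,w,h,s): return cv2.resize(im[y0:y0+h,x0:x0+w],None,fx=s,fy=s,interpolation=cv2.INTER_CUBIC)
a=cr(20,100,100,150,4)[:, :]; b=cr(390,130,100,150,4)
cv2.imwrite('pics/z1.png',np.hstack([a,b])); cv2.imwrite('pics/z2.png',cr(260,125,120,160,3.75))
E
```

```text
(no output)
```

View pics/z1.png

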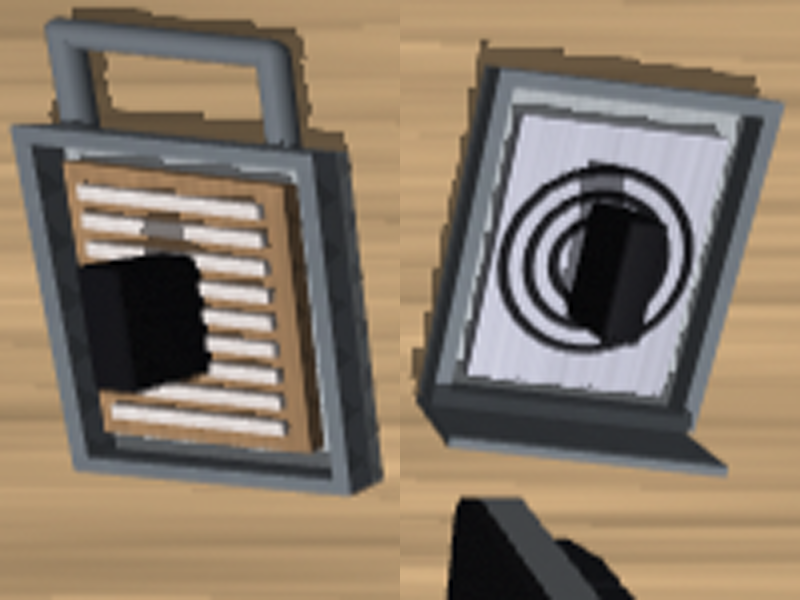

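View pics/z2.png

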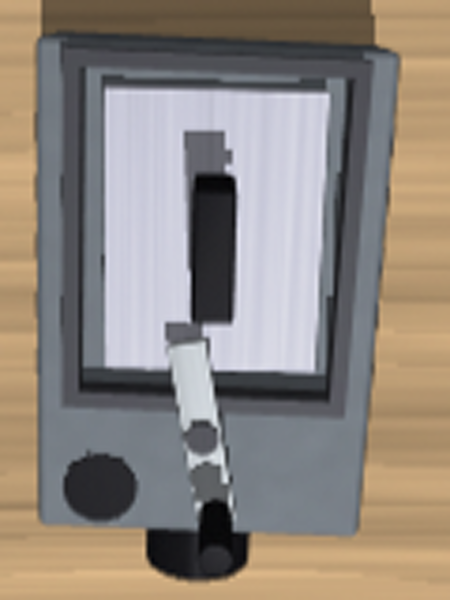

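```bash
cat >> h.py <<'E'
E
python3 - <<'E'
from h import *
c=cam('wrist')
def P(pts,x0,y0,s,z): return np.array([ray(c,(u+.5)/s-.5+x0,(v+.5)/s-.5+y0,z) for u,v in pts])
def rep(n,q):
    print(n,'ctr',q.mean(0).round(4))
    for i in range(4):
        d=q[(i+1)%4]-q[i]; print('  side',np.hypot(*d[:2]).round(4),'ang',np.degrees(np.arctan2(d[1],d[0])).round(1))
rep('loop',P([(12,125),(312,152),(350,492),(78,468)],20,100,4,.018))
rep('filter plate top',P([(65,165),(293,185),(318,450),(105,432)],20,100,4,.014))
rep('fanrim',P([(65,48),(372,55),(343,415),(62,408)],260,125,3.75,.064))
rep('blank plate',P([(103,88),(330,93),(316,372),(105,368)],260,125,3.75,.060))
rep('fanbox',P([(38,38),(398,55),(358,535),(40,525)],260,125,3.75,.052))
b=[(x-400,y) for x,y in [(495,68),(783,102),(693,430),(437,380)]]
rep('backrim near pts',P(b,390,130,4,.018))
g=[(x-400,y) for x,y in [(520,110),(732,138),(668,398),(465,372)]]
rep('guard plate',P(g,390,130,4,.014))
q=P(b,390,130,4,.018);print(q.round(4))
rep('mat',P([(190,204),(281,193),(304,301),(220,311)],0,0,1.25,.003))
print('pin top',P([(215,558)],260,125,3.75,.1045).round(4),'tab inner',P([(187,345)],260,125,3.75,.0705).round(4))
print('pivot?',P([(200,437)],260,125,3.75,.0705).round(4))
def bar(n,pts,x0,y0,z): print(n,P(pts,x0,y0,4,z).round(4))
E
```

```text
loop ctr [ 0.4951 -0.2687  0.018 ]
  side 0.1018 ang 84.9
  side 0.1257 ang -5.9
  side 0.1006 ang -95.5
  side 0.1251 ang 174.7
filter plate top ctr [ 0.4944 -0.2695  0.014 ]
  side 0.0789 ang 85.0
  side 0.0989 ang -7.2
  side 0.0788 ang -95.2
  side 0.0987 ang 172.9
fanrim ctr [0.4994 0.0909 0.064 ]
  side 0.1009 ang 88.7
  side 0.1273 ang -2.4
  side 0.1017 ang -91.6
  side 0.1268 ang 177.2
blank plate ctr [0.4987 0.092  0.06  ]
  side 0.0762 ang 88.7
  side 0.0994 ang -1.2
  side 0.0763 ang -91.2
  side 0.0996 ang 178.7
fanbox ctr [0.526 0.09  0.052]
  side 0.1221 ang 87.3
  side 0.1815 ang -2.2
  side 0.1231 ang -92.0
  side 0.1828 ang 177.5
backrim near pts ctr [0.5158 0.2725 0.018 ]
  side 0.1034 ang 83.4
  side 0.1253 ang -6.4
  side 0.1019 ang -101.6
  side 0.1165 ang 174.6
guard plate ctr [0.5195 0.2725 0.014 ]
  side 0.0778 ang 82.6
  side 0.1002 ang -5.3
  side 0.0796 ang -97.7
  side 0.0998 ang 173.7
[[0.4497 0.2274 0.018 ]
 [0.4616 0.3301 0.018 ]
 [0.5861 0.3162 0.018 ]
 [0.5657 0.2164 0.018 ]]
mat ctr [ 0.5368 -0.0885  0.003 ]
  side 0.1093 ang 96.7
  side 0.1376 ang 7.0
  side 0.1102 ang -82.8
  side 0.1385 ang -173.3
pin top [[0.5992 0.0925 0.1045]] tab inner [[0.5354 0.0827 0.0705]]
pivot? [[0.5701 0.0871 0.0705]]
```

The seats measure as follows:

| Place | x, y (m) | Yaw |
|---|---|---|
| Fan | (.499, .091) | -2.2° |
| Loop tray | (.495, -.269) | -5.5° |
| High-back tray | (.518, .272) | -6.2° |
| Mat | (.537, -.089) | +6.9° |
| Tab pin | (.599, .0925) | – |

The pin's position puts the tab at q of about 0.17. Next I pinch the pin.

>>> {"method": "send_rows", "body": {"gripper": 0, "newtons": 20, "motion": [{"linear": [-55,0,20],"twist": 0},{"linear": [-110,0,50],"twist": 0},{"linear": [-110,0,100],"twist": 0},{"linear": [-110,0,150],"twist": 0},{"linear": [-110,0,190],"twist": 0},{"linear": [-110,0,204],"twist": 0},{"linear": [-110,0,204],"twist": 0}]}}

```text
time_s: 2.7
eef_pos: [0.5987, 0.0937, 0.0881]
ee_rot: [-0.001, -0.001, 1.0, -0.0]
wrist_force: [0.3, -0.5, 0.6]
grip_width: 0.0426
finger_force: 0.0
```

```bash
python3 - <<'E'
from h import *
print(bot.sense()['eef_pos'])
cv2.imwrite('pics/w2.png',bot.grab_frame('wrist'))
E
```

```text
[0.59869982 0.09373413 0.08810879]
```

View pics/w2.png

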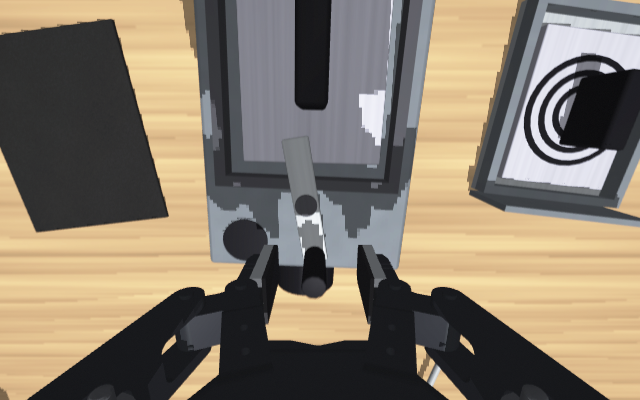

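The pin, at (314,285), stands between the pads, so I close on it and swing the tab.

>>> {"method": "send_rows", "body": {"gripper": 1, "newtons": 20, "motion": [{"linear": [0,0,0],"twist": 0},{"linear": [0,0,0],"twist": 0},{"linear": [0,0,0],"twist": 0},{"linear": [0,0,0],"twist": 0}]}}

```text
time_s: 3.25
eef_pos: [0.6006, 0.0928, 0.0906]
ee_rot: [0.002, 0.0, 1.0, 0.0]
wrist_force: [-1.0, 0.9, 6.8]
grip_width: 0.0114
finger_force: 21.2
```

>>> {"method": "send_rows", "body": {"motion": [{"linear": [2.4,8,0],"twist": 0},{"linear": [7,15,0],"twist": 0},{"linear": [13.3,20.5,0],"twist": 0},{"linear": [20.8,24,0],"twist": 0},{"linear": [27.5,25.2,0],"twist": 0},{"linear": [29,25.3,0],"twist": 0},{"linear": [29,25.3,0],"twist": 0}]}}

```text
time_s: 4.12
eef_pos: [0.5725, 0.1171, 0.0904]
ee_rot: [0.003, -0.0, 1.0, -0.001]
wrist_force: [3.4, -4.2, 3.9]
grip_width: 0.0108
finger_force: 21.1
```

>>> {"method": "send_rows", "body": {"gripper": 0, "motion": [{"linear": [0,0,0],"twist": 0},{"linear": [0,0,0],"twist": 0},{"linear": [0,0,0],"twist": 0},{"linear": [0,0,-40],"twist": 0},{"linear": [0,0,-80],"twist": 0},{"linear": [0,0,-80],"twist": 0}]}}

```text
time_s: 4.88
eef_pos: [0.5726, 0.1186, 0.1727]
ee_rot: [0.004, -0.0, 1.0, 0.001]
wrist_force: [0.1, 0.5, -1.0]
grip_width: 0.0426
finger_force: 0.0
```

```bash
python3 - <<'E'
from h import *
print(bot.sense()['eef_pos'])
cv2.imwrite('pics/w3.png',bot.grab_frame('wrist'))
E
```

```text
[0.57255284 0.11856696 0.17267353]
```

View pics/w3.png

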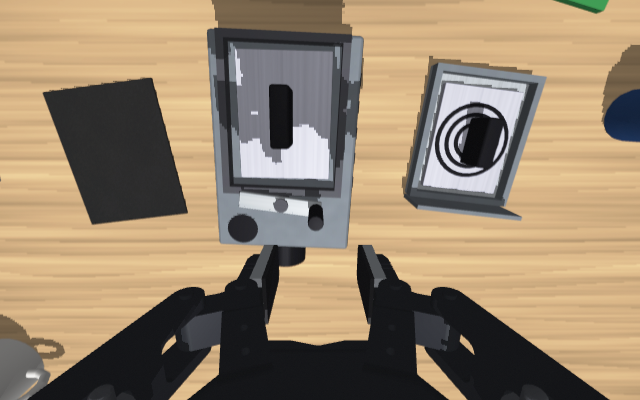

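The tab is aside, at about 1.5 rad from the pinch position, and the blank still lies in its pocket with its bar at (281,117). Next I pick up the blank.

>>> {"method": "send_rows", "body": {"motion": [{"linear": [40,-14,0],"twist": 1},{"linear": [74,-27,10],"twist": 2},{"linear": [74,-27,50],"twist": 2},{"linear": [74,-27,85],"twist": 2},{"linear": [74,-27,96],"twist": 2},{"linear": [74,-27,96],"twist": 2}]}}

```text
time_s: 5.68
eef_pos: [0.4955, 0.0911, 0.0714]
ee_rot: [-0.001, 0.017, 1.0, -0.0]
wrist_force: [-1.1, -0.2, 0.2]
grip_width: 0.0429
finger_force: 0.0
```

>>> {"method": "send_rows", "body": {"gripper": 1, "newtons": 40, "motion": [{"linear": [0,0,0],"twist": 0},{"linear": [0,0,0],"twist": 0},{"linear": [0,0,0],"twist": 0},{"linear": [0,0,0],"twist": 0}]}}

```text
time_s: 6.18
eef_pos: [0.4967, 0.0912, 0.0728]
ee_rot: [0.001, 0.017, 1.0, 0.0]
wrist_force: [0.5, -0.1, 2.3]
grip_width: 0.0131
finger_force: 39.7
```

>>> {"method": "send_rows", "body": {"motion": [{"linear": [0,0,-30],"twist": 0},{"linear": [0,0,-60],"twist": 0},{"linear": [-12,-45,-65],"twist": 0},{"linear": [-24,-95,-65],"twist": 0},{"linear": [-38,-145,-65],"twist": 0},{"linear": [-46,-178,-65],"twist": 0},{"linear": [-46,-178,-30],"twist": 0},{"linear": [-46,-178,-10],"twist": 0}]}}

```text
time_s: 7.18
eef_pos: [0.5344, -0.0885, 0.0798]
ee_rot: [-0.002, 0.018, 1.0, 0.0]
wrist_force: [-0.2, -0.3, -2.1]
grip_width: 0.0132
finger_force: 39.6
```

>>> {"method": "send_rows", "body": {"motion": [{"linear": [0,0,20],"twist": 0},{"linear": [0,0,40],"twist": 0},{"linear": [0,0,50],"twist": 0},{"linear": [0,0,54],"twist": 0},{"linear": [0,0,54],"twist": 0}]}}

```text
time_s: 7.8
eef_pos: [0.5363, -0.0883, 0.0286]
ee_rot: [0.0, 0.017, 1.0, -0.0]
wrist_force: [0.4, -0.2, -1.3]
grip_width: 0.0136
finger_force: 39.6
```

>>> {"method": "send_rows", "body": {"motion": [{"linear": [0,0,2],"twist": 0},{"linear": [0,0,4],"twist": 0},{"linear": [0,0,5],"twist": 0},{"linear": [0,0,5],"twist": 0}]}}

```text
time_s: 8.3
eef_pos: [0.5362, -0.0885, 0.0238]
ee_rot: [0.0, 0.017, 1.0, -0.0]
wrist_force: [-0.8, 0.3, 1.7]
grip_width: 0.0134
finger_force: 40.1
```

>>> {"method": "send_rows", "body": {"gripper": 0, "motion": [{"linear": [0,0,0],"twist": 0},{"linear": [0,0,0],"twist": 0},{"linear": [0,0,-30],"twist": 0},{"linear": [0,0,-70],"twist": 0},{"linear": [9,-45,-100],"twist": 1},{"linear": [18,-95,-100],"twist": 2},{"linear": [28,-145,-100],"twist": 3},{"linear": [36,-182,-100],"twist": 3.5}]}}

```text
time_s: 9.3
eef_pos: [0.4932, -0.271, 0.1237]
ee_rot: [0.0, 0.049, 0.999, -0.0]
wrist_force: [0.0, -0.7, -0.2]
grip_width: 0.0424
finger_force: 0.0
```

>>> {"method": "send_rows", "body": {"motion": [{"linear": [0,0,0],"twist": 0},{"linear": [0,0,20],"twist": 0}]}}

```text
time_s: 9.55
eef_pos: [0.4949, -0.2696, 0.1044]
ee_rot: [0.002, 0.048, 0.999, -0.001]
wrist_force: [0.1, 0.4, -0.5]
grip_width: 0.0428
finger_force: 0.0
```

```bash
python3 - <<'E'
from h import *
s=bot.sense();print(s['eef_pos'],s['ee_rot'])
cv2.imwrite('pics/w4.png',bot.grab_frame('wrist'))
c=cam('wrist')
print(proj(c,[.4944,-.2695,.048]))
E
```

```text
[ 0.49494579 -0.26960033  0.1044072 ] [ 1.82939985e-03  4.80661504e-02  9.98842056e-01 -9.19288406e-04]
(np.float64(314.83048844603894), np.float64(233.56579739695647))
```

View pics/w4.png

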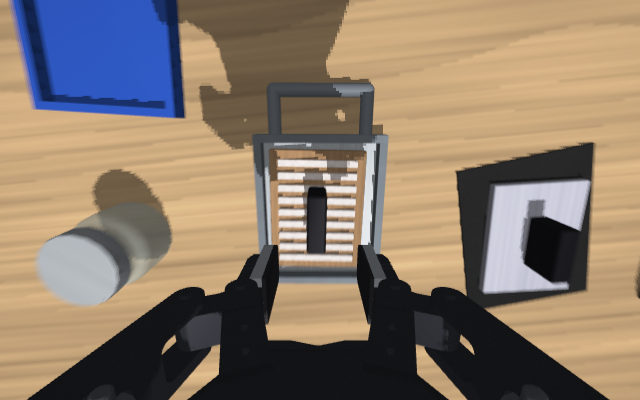

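The filter's bar (316,220) is centred and parallel between the pads, and the blank lies flat on the mat. I descend and grip.

>>> {"method": "send_rows", "body": {"motion": [{"linear": [0,0,30],"twist": 0},{"linear": [0,0,55],"twist": 0},{"linear": [0,0,69],"twist": 0},{"linear": [0,0,71],"twist": 0},{"linear": [0,0,71],"twist": 0}]}}

```text
time_s: 10.22
eef_pos: [0.4942, -0.269, 0.0328]
ee_rot: [0.0, 0.048, 0.999, -0.0]
wrist_force: [-0.2, -0.2, -0.3]
grip_width: 0.0428
finger_force: 0.0
```

>>> {"method": "send_rows", "body": {"gripper": 1, "newtons": 40, "motion": [{"linear": [0,0,0],"twist": 0},{"linear": [0,0,0],"twist": 0},{"linear": [0,0,0],"twist": 0},{"linear": [0,0,0],"twist": 0}]}}

```text
time_s: 10.72
eef_pos: [0.4945, -0.2697, 0.0336]
ee_rot: [0.001, 0.048, 0.999, -0.001]
wrist_force: [-0.3, -0.1, 5.9]
grip_width: 0.013
finger_force: 40.5
```

>>> {"method": "send_rows", "body": {"motion": [{"linear": [0,0,-40],"twist": 0},{"linear": [0,0,-85],"twist": 0},{"linear": [4,45,-110],"twist": -0.5},{"linear": [8,95,-110],"twist": -1},{"linear": [12,145,-110],"twist": -1.5},{"linear": [16,195,-110],"twist": -2},{"linear": [20,245,-110],"twist": -2.5},{"linear": [20,245,-110],"twist": -2.5}]}}

```text
time_s: 11.72
eef_pos: [0.4962, -0.0206, 0.1413]
ee_rot: [-0.001, 0.024, 1.0, 0.0]
wrist_force: [0.1, -0.8, -1.4]
grip_width: 0.013
finger_force: 39.8
```

>>> {"method": "send_rows", "body": {"motion": [{"linear": [5,60,0],"twist": -0.8},{"linear": [7,115,0],"twist": -0.8},{"linear": [7,115,0],"twist": -0.8},{"linear": [7,115,0],"twist": -0.8},{"linear": [7,115,30],"twist": -0.8},{"linear": [7,115,30],"twist": -0.8}]}}

```text
time_s: 12.48
eef_pos: [0.4942, 0.0902, 0.1097]
ee_rot: [-0.003, 0.02, 1.0, -0.0]
wrist_force: [-0.2, -0.2, -1.5]
grip_width: 0.0134
finger_force: 40.0
```

```bash
python3 - <<'E'
from h import *
s=bot.sense();print(s['eef_pos'],s['ee_rot'])
cv2.imwrite('pics/w5.png',bot.grab_frame('wrist'))
E
```

```text
[0.49419722 0.09021187 0.10965135] [-3.03244430e-03  2.03490548e-02  9.99788228e-01 -4.69323881e-04]
```

View pics/w5.png

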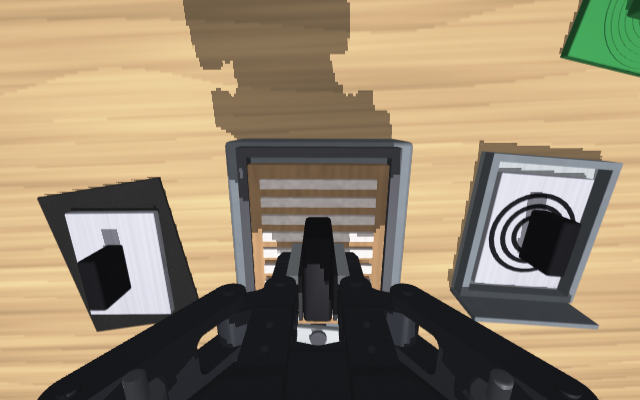

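The filter hangs centred over the frame. I lower it.

>>> {"method": "send_rows", "body": {"motion": [{"linear": [-2,0,10],"twist": 0},{"linear": [-2,0,20],"twist": 0},{"linear": [-2,0,27],"twist": 0},{"linear": [-2,0,31],"twist": 0},{"linear": [-2,0,33],"twist": 0},{"linear": [-2,0,33],"twist": 0}]}}

```text
time_s: 13.28
eef_pos: [0.4986, 0.092, 0.0797]
ee_rot: [0.0, 0.019, 1.0, 0.0]
wrist_force: [-0.1, 0.1, -1.1]
grip_width: 0.0134
finger_force: 40.1
```

>>> {"method": "send_rows", "body": {"motion": [{"linear": [0,0,1],"twist": 0},{"linear": [0,0,2],"twist": 0},{"linear": [0,0,2],"twist": 0}]}}

```text
time_s: 13.65
eef_pos: [0.4987, 0.092, 0.0796]
ee_rot: [0.0, 0.019, 1.0, -0.0]
wrist_force: [-7.8, -0.6, 12.3]
grip_width: 0.0135
finger_force: 42.1
```

Seated with 12 N contact. I release it and go to the guard.

>>> {"method": "send_rows", "body": {"gripper": 0, "motion": [{"linear": [0,0,-2],"twist": 0},{"linear": [0,0,-2],"twist": 0},{"linear": [0,0,-40],"twist": 0},{"linear": [0,0,-72],"twist": 0},{"linear": [-4,50,-72],"twist": 1},{"linear": [-8,105,-72],"twist": 2},{"linear": [-11,155,-72],"twist": 3},{"linear": [-13,181,-72],"twist": 4}]}}

```text
time_s: 14.65
eef_pos: [0.5181, 0.2745, 0.149]
ee_rot: [-0.0, 0.053, 0.999, 0.0]
wrist_force: [-0.4, 0.1, 0.1]
grip_width: 0.0429
finger_force: 0.0
```

>>> {"method": "send_rows", "body": {"motion": [{"linear": [0,0,20],"twist": 0},{"linear": [0,0,60],"twist": 0},{"linear": [0,0,95],"twist": 0},{"linear": [0,0,114],"twist": 0},{"linear": [0,0,116],"twist": 0},{"linear": [0,0,116],"twist": 0}]}}

```text
time_s: 15.4
eef_pos: [0.519, 0.2722, 0.0343]
ee_rot: [0.001, 0.054, 0.999, 0.0]
wrist_force: [0.4, 0.6, 0.3]
grip_width: 0.0429
finger_force: 0.0
```

>>> {"method": "send_rows", "body": {"gripper": 1, "motion": [{"linear": [0,0,0],"twist": 0},{"linear": [0,0,0],"twist": 0},{"linear": [0,0,0],"twist": 0},{"linear": [0,0,0],"twist": 0}]}}

```text
time_s: 15.9
eef_pos: [0.5194, 0.2727, 0.035]
ee_rot: [0.001, 0.054, 0.999, 0.001]
wrist_force: [0.2, -1.1, 6.9]
grip_width: 0.0133
finger_force: 40.8
```

>>> {"method": "send_rows", "body": {"motion": [{"linear": [0,0,-40],"twist": 0},{"linear": [0,0,-85],"twist": 0},{"linear": [0,0,-120],"twist": 0},{"linear": [-3,-40,-125],"twist": 0},{"linear": [-6,-90,-125],"twist": 0},{"linear": [-9,-140,-125],"twist": 0},{"linear": [-13,-195,-125],"twist": 0},{"linear": [-16,-250,-125],"twist": 0}]}}

```text
time_s: 16.9
eef_pos: [0.5063, 0.0205, 0.1578]
ee_rot: [-0.0, 0.054, 0.999, 0.0]
wrist_force: [0.4, 0.1, -2.1]
grip_width: 0.0134
finger_force: 39.8
```

>>> {"method": "send_rows", "body": {"motion": [{"linear": [-3,-50,0],"twist": 0},{"linear": [-7,-105,0],"twist": 0},{"linear": [-10,-160,0],"twist": 0},{"linear": [-14,-215,0],"twist": 0},{"linear": [-17,-260,0],"twist": -0.7},{"linear": [-19,-291,0],"twist": -0.7},{"linear": [-19,-291,30],"twist": -0.7},{"linear": [-19,-291,60],"twist": -0.7}]}}

```text
time_s: 17.9
eef_pos: [0.4942, -0.2698, 0.0974]
ee_rot: [0.0, 0.048, 0.999, 0.0]
wrist_force: [-0.2, -0.1, -1.7]
grip_width: 0.013
finger_force: 39.8
```

>>> {"method": "send_rows", "body": {"motion": [{"linear": [0,0,15],"twist": 0},{"linear": [0,0,30],"twist": 0},{"linear": [0,0,30],"twist": 0}]}}

```text
time_s: 18.27
eef_pos: [0.4941, -0.2689, 0.0673]
ee_rot: [-0.001, 0.048, 0.999, 0.001]
wrist_force: [-0.2, -0.1, -1.4]
grip_width: 0.0132
finger_force: 39.8
```

```bash
python3 - <<'E'
from h import *
s=bot.sense();print(s['eef_pos'],s['ee_rot'])
cv2.imwrite('pics/w6.png',bot.grab_frame('wrist'))
E
```

```text
[ 0.49405789 -0.26885196  0.0673284 ] [-8.56868673e-04  4.78084494e-02  9.98856016e-01  5.27398812e-04]
```

View pics/w6.png

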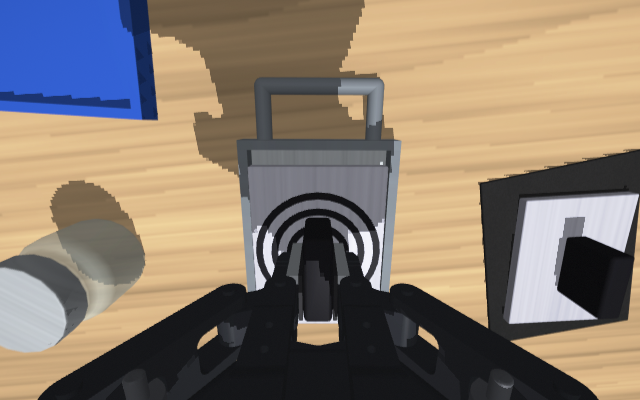

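The guard is centred over the loop tray's pocket, with its plate near (318,245). I lower it.

>>> {"method": "send_rows", "body": {"motion": [{"linear": [0,0,12],"twist": 0},{"linear": [0,0,22],"twist": 0},{"linear": [0,0,29],"twist": 0},{"linear": [0,0,32],"twist": 0},{"linear": [0,0,34],"twist": 0},{"linear": [0,0,34],"twist": 0}]}}

```text
time_s: 19.08
eef_pos: [0.495, -0.2697, 0.035]
ee_rot: [0.0, 0.048, 0.999, -0.0]
wrist_force: [-2.4, 0.4, 0.9]
grip_width: 0.0134
finger_force: 40.3
```

>>> {"method": "send_rows", "body": {"gripper": 0, "motion": [{"linear": [0,0,0],"twist": 0},{"linear": [0,0,0],"twist": 0},{"linear": [0,0,-35],"twist": 0},{"linear": [0,0,-70],"twist": 0},{"linear": [-6,50,-80],"twist": -1},{"linear": [-13,105,-80],"twist": -2},{"linear": [-20,155,-80],"twist": -3},{"linear": [-24,184,-80],"twist": -3.5}]}}

```text
time_s: 20.08
eef_pos: [0.5365, -0.0864, 0.1145]
ee_rot: [0.0, 0.016, 1.0, 0.0]
wrist_force: [0.8, -0.4, -0.6]
grip_width: 0.0427
finger_force: 0.0
```

>>> {"method": "send_rows", "body": {"motion": [{"linear": [0,0,10],"twist": 0},{"linear": [0,0,50],"twist": 0},{"linear": [0,0,75],"twist": 0},{"linear": [0,0,85],"twist": 0},{"linear": [0,0,85],"twist": 0}]}}

```text
time_s: 20.7
eef_pos: [0.5356, -0.0891, 0.0287]
ee_rot: [-0.001, 0.018, 1.0, 0.0]
wrist_force: [0.0, 0.0, -0.2]
grip_width: 0.0427
finger_force: 0.0
```

>>> {"method": "send_rows", "body": {"gripper": 1, "motion": [{"linear": [0,0,0],"twist": 0},{"linear": [0,0,0],"twist": 0},{"linear": [0,0,0],"twist": 0},{"linear": [0,0,0],"twist": 0}]}}

```text
time_s: 21.2
eef_pos: [0.5373, -0.0889, 0.0309]
ee_rot: [0.001, 0.017, 1.0, -0.0]
wrist_force: [-1.5, -1.2, 7.0]
grip_width: 0.0133
finger_force: 40.8
```

>>> {"method": "send_rows", "body": {"motion": [{"linear": [0,0,-40],"twist": 0},{"linear": [0,0,-85],"twist": 0},{"linear": [0,0,-122],"twist": 0},{"linear": [4,40,-125],"twist": 0},{"linear": [9,90,-125],"twist": 0},{"linear": [13,140,-125],"twist": 0},{"linear": [18,195,-125],"twist": 0},{"linear": [22,240,-125],"twist": 0}]}}

```text
time_s: 22.2
eef_pos: [0.5213, 0.154, 0.1535]
ee_rot: [-0.001, 0.017, 1.0, -0.0]
wrist_force: [0.5, 0.2, -1.8]
grip_width: 0.0132
finger_force: 39.8
```

>>> {"method": "send_rows", "body": {"motion": [{"linear": [5,50,0],"twist": 1.5},{"linear": [9,95,0],"twist": 3},{"linear": [11,120,0],"twist": 4.2},{"linear": [11,120,0],"twist": 4.2},{"linear": [11,120,40],"twist": 4.2},{"linear": [11,120,70],"twist": 4.2},{"linear": [11,120,85],"twist": 4.2},{"linear": [11,120,85],"twist": 4.2}]}}

```text
time_s: 23.2
eef_pos: [0.5148, 0.2714, 0.068]
ee_rot: [-0.001, 0.054, 0.999, -0.001]
wrist_force: [-0.4, -0.8, -0.6]
grip_width: 0.013
finger_force: 39.8
```

```bash
python3 - <<'E'
from h import *
s=bot.sense();print(s['eef_pos'],s['ee_rot'])
cv2.imwrite('pics/w7.png',bot.grab_frame('wrist'))
E
```

```text
[0.51482988 0.27143514 0.06802255] [-1.29354759e-03  5.43405830e-02  9.98521382e-01 -6.90817586e-04]
```

View pics/w7.png

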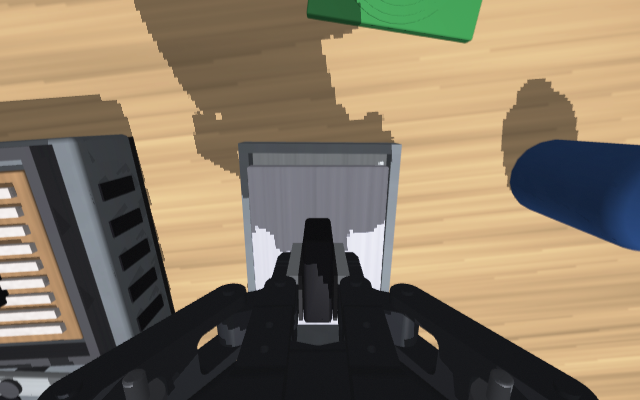

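The blank is centred over the high-back tray, in the same picture position as the guard was over its tray. I lower it.

>>> {"method": "send_rows", "body": {"motion": [{"linear": [0,0,12],"twist": 0},{"linear": [0,0,22],"twist": 0},{"linear": [0,0,29],"twist": 0},{"linear": [0,0,33],"twist": 0},{"linear": [0,0,36],"twist": 0},{"linear": [0,0,36],"twist": 0}]}}

```text
time_s: 24.0
eef_pos: [0.516, 0.2726, 0.0339]
ee_rot: [0.0, 0.054, 0.999, 0.0]
wrist_force: [-0.7, -0.1, 0.8]
grip_width: 0.0132
finger_force: 40.3
```

>>> {"method": "send_rows", "body": {"gripper": 0, "motion": [{"linear": [0,0,0],"twist": 0},{"linear": [0,0,0],"twist": 0},{"linear": [0,0,-45],"twist": 0},{"linear": [0,0,-100],"twist": 0},{"linear": [0,0,-140],"twist": 0},{"linear": [-25,-49,-140],"twist": -2},{"linear": [-50,-98,-140],"twist": -4},{"linear": [-73,-148,-140],"twist": -6.2}]}}

```text
time_s: 25.0
eef_pos: [0.5729, 0.116, 0.1739]
ee_rot: [0.001, -0.001, 1.0, 0.0]
wrist_force: [1.2, 0.8, -0.7]
grip_width: 0.0428
finger_force: 0.0
```

>>> {"method": "send_rows", "body": {"motion": [{"linear": [0,0,0],"twist": 0},{"linear": [0,0,0],"twist": 0}]}}

```text
time_s: 25.25
eef_pos: [0.5722, 0.1175, 0.1733]
ee_rot: [-0.0, 0.0, 1.0, 0.0]
wrist_force: [-0.3, 0.9, 0.7]
grip_width: 0.0427
finger_force: 0.0
```

```bash
python3 - <<'E'
from h import *
s=bot.sense();print(s['eef_pos'],s['ee_rot'])
cv2.imwrite('pics/w8.png',bot.grab_frame('wrist'))
E
```

```text
[0.57220031 0.1174562  0.17333794] [-2.67301458e-05  3.99903495e-04  9.99999896e-01  2.16153532e-04]
```

View pics/w8.png

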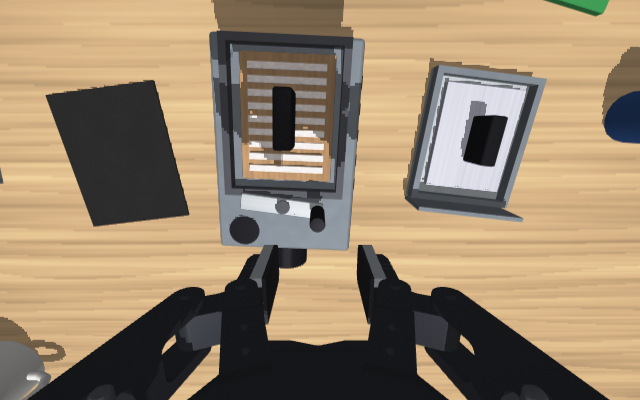

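The filter and the blank lie flat in their pockets, and the tab is still aside with its pin at (317,215). I take the pin and swing the tab back.

>>> {"method": "send_rows", "body": {"motion": [{"linear": [0,0,40],"twist": 0},{"linear": [0,0,70],"twist": 0},{"linear": [0,0,84],"twist": 0},{"linear": [0,0,84],"twist": 0}]}}

```text
time_s: 25.8
eef_pos: [0.5714, 0.1182, 0.0885]
ee_rot: [-0.001, -0.001, 1.0, -0.0]
wrist_force: [-0.4, 0.6, -0.2]
grip_width: 0.043
finger_force: 0.0
```

>>> {"method": "send_rows", "body": {"gripper": 1, "newtons": 20, "motion": [{"linear": [0,0,0],"twist": 0},{"linear": [0,0,0],"twist": 0},{"linear": [0,0,0],"twist": 0},{"linear": [0,0,0],"twist": 0}]}}

```text
time_s: 26.3
eef_pos: [0.5734, 0.1171, 0.0911]
ee_rot: [0.001, 0.0, 1.0, -0.0]
wrist_force: [-1.1, -2.1, 5.8]
grip_width: 0.0111
finger_force: 21.4
```

>>> {"method": "send_rows", "body": {"motion": [{"linear": [-7.7,-1.7,0],"twist": 0},{"linear": [-14.6,-5.3,0],"twist": 0},{"linear": [-20.4,-10.6,0],"twist": 0},{"linear": [-24.6,-17.2,0],"twist": 0},{"linear": [-26.9,-24.7,0],"twist": 0},{"linear": [-27.4,-27.5,0],"twist": 0},{"linear": [-27.4,-27.5,0],"twist": 0}]}}

```text
time_s: 27.18
eef_pos: [0.6041, 0.092, 0.0917]
ee_rot: [0.006, 0.001, 1.0, 0.003]
wrist_force: [9.6, 6.3, -1.5]
grip_width: 0.0112
finger_force: 20.8
```

Release, lift clear and look at the whole.

>>> {"method": "send_rows", "body": {"gripper": 0, "motion": [{"linear": [0,0,0],"twist": 0},{"linear": [0,0,0],"twist": 0},{"linear": [0,0,0],"twist": 0},{"linear": [0,0,-50],"twist": 0},{"linear": [20,0,-100],"twist": 0},{"linear": [60,0,-150],"twist": 0},{"linear": [100,0,-200],"twist": 0},{"linear": [100,0,-200],"twist": 0}]}}

```text
time_s: 28.18
eef_pos: [0.4999, 0.0901, 0.2951]
ee_rot: [0.005, -0.0, 1.0, 0.0]
wrist_force: [0.6, -0.7, -0.3]
grip_width: 0.0429
finger_force: 0.0
```

>>> {"method": "send_rows", "body": {"motion": [{"linear": [0,0,0],"twist": 0},{"linear": [0,0,0],"twist": 0},{"linear": [0,0,0],"twist": 0}]}}

```text
time_s: 28.55
eef_pos: [0.4994, 0.0898, 0.2872]
ee_rot: [-0.002, 0.0, 1.0, -0.0]
wrist_force: [-0.1, 1.0, -0.1]
grip_width: 0.0428
finger_force: 0.0
```

```bash
python3 - <<'E'
from h import *
s=bot.sense();print(s['eef_pos'],s['ee_rot'])
im=bot.grab_frame('wrist');cv2.imwrite('pics/w9r.png',im)
cv2.imwrite('pics/w9.png',cv2.resize(im,(800,500),interpolation=cv2.INTER_CUBIC))
E
```

```text
[0.49943192 0.08976184 0.28719624] [-1.90791791e-03  6.14171823e-05  9.99998168e-01 -1.44170373e-04]
```

View pics/w9.png

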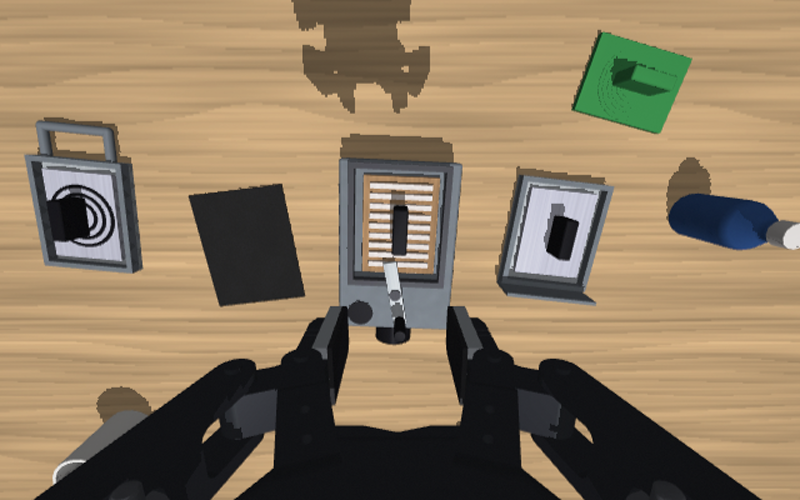

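The final view shows the filter in the ventilator with the tab over it at (392,285). The guard is in the loop tray, the blank in the high-back tray, and the bottle hasn't moved.

```bash
python3 -c "
from station import bot
print(bot.close_job())"
```

```text
the job is handed in; nothing more can be done
None
```

I handed the job in at about 29 s of the 144 s allowed. By the last wrist picture, the filter is in the ventilator under the tab (about 0.16 rad), the guard is in the loop-handled tray, the blank is in the high-backed tray, and the bottle is where it stood. The hand-in returned no verdict.

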